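# Park microscope objectives by length

### The job

Put the four loose microscope objectives away on the grey parking rail: one standing upright, lens up, in the middle of each rubber pad, in order of length, with the shortest next to the upright post and the longest at the far end. They are optics, so set them down gently and do not drop them or tip them over, and do not push the culture flask out of its place.

Things in the scene. Friction and masses are not known exactly. Their poses are not given: they have to be found in the camera images.
- obj_tiny_mid (a point): microscope objective, a bare-metal cylinder 36 mm long (the shortest of the four), standing upright with its lens end up; straight barrel 32 mm in diameter from its foot up to 27 mm, then a short taper to 18 mm at the top; 70 g nominal. The point is its centre, 18 mm above its foot; z points up to the lens
- obj_short_mid (a point): microscope objective, a bare-metal cylinder 50 mm long (the second shortest of the four), standing upright with its lens end up; straight barrel 32 mm in diameter from its foot up to 41 mm, then a short taper to 18 mm at the top; 100 g nominal. The point is its centre, 25 mm above its foot; z points up to the lens
- obj_medium_mid (a point): microscope objective, a bare-metal cylinder 64 mm long (the second longest of the four), standing upright with its lens end up; straight barrel 32 mm in diameter from its foot up to 55 mm, then a short taper to 18 mm at the top; 130 g nominal. The point is its centre, 32 mm above its foot; z points up to the lens
- obj_long_mid (a point): microscope objective, a bare-metal cylinder 78 mm long (the longest of the four), standing upright with its lens end up; straight barrel 32 mm in diameter from its foot up to 69 mm, then a short taper to 18 mm at the top; 160 g nominal. The point is its centre, 39 mm above its foot; z points up to the lens
- pad_a: one of four identical black rubber pads, 48 mm in diameter and 3 mm thick, fixed in one straight row 85 mm apart on a flat grey rail (430 x 80 mm, 12 mm high, the row along the middle of its length). Which pad has which place in the row differs each time. Origin at the centre of its underside, 12 mm above the bench: an objective stands on the pad's top, 15 mm above the bench. z is up; the y axis runs along the row, either way
- pad_b: one of four identical black rubber pads, 48 mm in diameter and 3 mm thick, fixed in one straight row 85 mm apart on a flat grey rail (430 x 80 mm, 12 mm high, the row along the middle of its length). Which pad has which place in the row differs each time. Origin at the centre of its underside, 12 mm above the bench: an objective stands on the pad's top, 15 mm above the bench. z is up; the y axis runs along the row, either way
- pad_c: one of four identical black rubber pads, 48 mm in diameter and 3 mm thick, fixed in one straight row 85 mm apart on a flat grey rail (430 x 80 mm, 12 mm high, the row along the middle of its length). Which pad has which place in the row differs each time. Origin at the centre of its underside, 12 mm above the bench: an objective stands on the pad's top, 15 mm above the bench. z is up; the y axis runs along the row, either way
- pad_d: one of four identical black rubber pads, 48 mm in diameter and 3 mm thick, fixed in one straight row 85 mm apart on a flat grey rail (430 x 80 mm, 12 mm high, the row along the middle of its length). Which pad has which place in the row differs each time. Origin at the centre of its underside, 12 mm above the bench: an objective stands on the pad's top, 15 mm above the bench. z is up; the y axis runs along the row, either way
- post: dark steel post, 14 mm in diameter and 40 mm tall, fixed upright at one end of the rail, in line with the pads, 70 mm from the centre of the nearest pad. It is at either end of the rail (the other end has only a flat screw head). Origin at the centre of its foot, 12 mm above the bench
- flask_mid (a point): empty clear culture flask lying flat on the bench among the objectives: body 56 x 42 mm and 24 mm high, with a neck and blue cap that make it 80 mm long, 60 g, loose. The point is 12 mm above the bench, 8 mm from the middle of the clear body towards the cap; x is its long axis, away from the cap
Mind the look-alikes: they are no part of the job. Leave any green look-alike of the part that bears obj_medium_mid alone.

How it is judged (in metres and radians):
At the end, for the whole second after the job is handed in: Counted from the post, the pads carry the 36, 50, 64 and 78 mm objectives in this order, each within 12 mm of its pad's centre, standing on it upright (within 0.1 rad), at rest and released ((horizontal distance between obj_tiny_mid and pad_a below 0.012 m or horizontal distance between obj_tiny_mid and pad_b below 0.012 m or horizontal distance between obj_tiny_mid and pad_c below 0.012 m or horizontal distance between obj_tiny_mid and pad_d below 0.012 m) and horizontal distance between obj_tiny_mid and post between 0.04 and 0.1 m and angle between each of obj_tiny_mid, obj_short_mid, obj_medium_mid, obj_long_mid's own z axis and vertical below 0.1 rad and height (world z) of obj_tiny_mid between 0.029 and 0.037 m and linear speed of each of obj_tiny, obj_short, obj_medium, obj_long below 0.02 m/s and (horizontal distance between obj_short_mid and pad_a below 0.012 m or horizontal distance between obj_short_mid and pad_b below 0.012 m or horizontal distance between obj_short_mid and pad_c below 0.012 m or horizontal distance between obj_short_mid and pad_d below 0.012 m) and horizontal distance between obj_short_mid and post between 0.125 and 0.185 m and height (world z) of obj_short_mid between 0.036 and 0.044 m and (horizontal distance between obj_medium_mid and pad_a below 0.012 m or horizontal distance between obj_medium_mid and pad_b below 0.012 m or horizontal distance between obj_medium_mid and pad_c below 0.012 m or horizontal distance between obj_medium_mid and pad_d below 0.012 m) and horizontal distance between obj_medium_mid and post between 0.21 and 0.27 m and height (world z) of obj_medium_mid between 0.043 and 0.051 m and (horizontal distance between obj_long_mid and pad_a below 0.012 m or horizontal distance between obj_long_mid and pad_b below 0.012 m or horizontal distance between obj_long_mid and pad_c below 0.012 m or horizontal distance between obj_long_mid and pad_d below 0.012 m) and horizontal distance between obj_long_mid and post between 0.295 and 0.355 m and height (world z) of obj_long_mid between 0.05 and 0.058 m); the robot touches nothing.
It fails at once if an objective is tipped over (angle between any of obj_tiny_mid, obj_short_mid, obj_medium_mid, obj_long_mid's own z axis and vertical above 0.9 rad).
It fails at once if an objective is dropped from more than about 25 mm or sent flying ((contact force between obj_tiny and the fingers below 0.05 N and linear speed of obj_tiny above 0.7 m/s) or (contact force between obj_short and the fingers below 0.05 N and linear speed of obj_short above 0.7 m/s) or (contact force between obj_medium and the fingers below 0.05 N and linear speed of obj_medium above 0.7 m/s) or (contact force between obj_long and the fingers below 0.05 N and linear speed of obj_long above 0.7 m/s)).
It fails at once if the culture flask is pushed more than 30 mm away (distance of flask_mid from where it was at the start of the episode above 0.03 m).
It also fails if it takes over 104 s, if anything falls off the work surface, if the arm or the gripper's body presses on something with over 40 N, if the wrist force passes 120 N, or if a joint passes its speed limit or range.

### The arm

A 6-joint arm with a two-finger parallel gripper is mounted at the origin on the work surface. World frame = base frame: x ahead of the robot, y to its left, z up, the work surface at z = 0. Lengths are in m, angles in degrees, forces in N, time in s.
With the tool pointing down it reaches from about 0.3 to 0.75 m from the base axis. Payload 8.5 kg.
Tool frame: the origin (TCP) lies at the very end of the fingers, on their centre line; the grasp point (between the pads) lies 19 mm behind it; z points along the fingers, y is the line along which they close (so a half turn about z gives the same grasp; the last joint's range is limited). The gripper opens to 85 mm and grips with 20 to 120 N. Pads are 22 mm wide; open, the fingers measure 114 mm over their backs; the gripper's body (76 mm by 85 mm) begins 54 mm behind the grasp point. The pads swing forward as they close: fully open they stand 13 mm farther back than shut.
Start: joints at [56.018, 21.807, 74.336, -0, 83.858, -12.336], TCP at [0.203, 0.511, 0.231] pointing down, gripper open.
Joint ranges: [-178.18, 178.18], [-50.72, 133.34], [12.68, 142.11], [-81.47, 261.47], [9.98, 163.14], [-165.26, 165.26]. Speed limits (degrees/s): [136.94, 136.94, 180, 180, 180, 180].

### API

Orientations are given as a 3x3 rotation matrix whose columns are the frame's x, y, z axes.
In Python, from rig import env, optics, spotter gives the robot as it stands.
- The arm moves only by the shell command python3 -m crank 'ROWS' [FORCE]. ROWS is JSON, one flat list of numbers, 5 for each row, row after row: the finger opening in cm, from 0 to 8.54, then the shift along the tool's x, y, z in cm, then the turn about the tool's z in rad. A call has exactly 8 rows; each row shifts and turns the commanded pose from where the row before left it, along the tool's axes as they then stand; what a row does not reach is not made up. A row lasts 1/12 s, in which the tool goes at most 41.7 mm and 7.16 degrees, less where a joint would pass 70% of its speed; a pose out of reach is approached as far as the arm can. A call is refused whole if a number of a shift passes 4.17 or a number of a turn 0.125, either way. A call with a gripper value outside its range is refused whole. The fingers move at their own pace and stop on an object; FORCE is the grip in N (left out, the last holds). Time passes only in rows, so rows that do not move let the fingers close, or fill a call up. It gives the time, the measured TCP pose, the force, the opening and the grip force at its end, in the units of the state.
- env.observe(): the state, without advancing time (a new reading comes with each control period).
- optics.get_image(name): name is "side" or "top" or "wrist"; returns a dict with "color" (400x640x3 uint8, red, green, blue), "intrinsics" (3x3 intrinsics, pixels), "distortion" ([k1, k2, p1, p2, k3] as OpenCV has them; the pictures are not rectified), "pose" (4x4, takes a point from camera to world coordinates). Camera axes: x right, y up, looking along -z (the intrinsics and any distortion apply to the point x, -y, -z); pixel columns grow to the right and rows downward; lengths in m; the calibration is good to about 2 mm. A picture is of the moment at which its call begins. There is no depth.
- env.close_job(): hands the job in; it is judged then, once.
Trained networks look in a picture, given as the dict that the camera call returned (one of the last four; its "shot" number tells which), for a name from the list of things; names that differ only in an ending like _2 or _b are one class to them, and where a whole thing is asked for, a point or a joint stands for the part that bears it (a point fixed in the world has none). Each returns a list of dicts, best first, with "score" (0 to 1); they miss things now and then, are a little off and sometimes report something else, mostly with a low value. They report only what shows in the picture. A call takes as long as a camera call. They do not tell look-alikes from the thing itself.
- spotter.look_for(picture, query): "at" ([column, row] as shares, 0 to 1, of the picture: columns of its width, rows of its height, amid what is visible of it).
The state is a dict: "time_s": time; "q": joint angles; "qvel": joint speeds; "joint_efforts": joint torques, N m; "position": TCP position; "tool_rot": TCP orientation; "ft_force": force on the tool from outside, world axes, zero at the start; "wrist_torque": the same for the moment, N m; "grip_width": finger opening in m; "gripper_force": force on a finger pad.
Only numpy, scipy, OpenCV 4.12 (cv2) and the standard library are available. Lean on these libraries where they do the work, as an engineer would, in place of code of your own. Each camera call takes 0.05 s, during which the arm holds its last target. There are 200 camera calls.

## Working session

There is one attempt and no reset: what is moved stays moved. The work goes in short steps, Python scripts to look and compute and a shell command to move; the robot and the scene stay as the last step left them, time stands still between calls to the robot, and variables do not carry over. Pictures are saved under pics/ and viewed, at most 14 in all, crops included, and the job is handed in when it is done.

```bash
ls; mkdir -p pics; cat > h.py <<'E'
import numpy as np, cv2
from rig import env, optics, spotter
def ray(p,uv):
    K=np.array(p["intrinsics"]);d=np.array(p["distortion"]);T=np.array(p["pose"])
    n=cv2.undistortPoints(np.array([[uv]],float),K,d)[0,0]
    return T[:3,3],T[:3,:3]@np.array([n[0],-n[1],-1])
def at_z(p,uv,z):
    o,r=ray(p,uv);return o+r*(z-o[2])/r[2]
def proj(p,X):
    T=np.linalg.inv(np.array(p["pose"]));c=T[:3,:3]@np.array(X)+T[:3,3]
    return cv2.projectPoints(np.array([[c[0],-c[1],-c[2]]]),np.zeros(3),np.zeros(3),np.array(p["intrinsics"]),np.array(p["distortion"]))[0][0,0]
def save(p,n): cv2.imwrite("pics/"+n,p["color"][:,:,::-1])
E
python3 - <<'E'
from h import *
hs=dict(obj_tiny_mid=.018,obj_short_mid=.025,obj_medium_mid=.032,obj_long_mid=.039,pad_a=.015,post=.03,flask_mid=.012)
for c in ["top","side"]:
    p=optics.get_image(c);save(p,c+".png");print(c,np.round(p["pose"],2).tolist())
    for k,z in hs.items():
        for d in spotter.look_for(p,k)[:6]:
            uv=np.array(d["at"])*[640,400];print(k,round(d["score"],2),uv.round(),at_z(p,uv,z).round(3))
s=env.observe();print(s["position"],np.round(s["tool_rot"],3))
E
```

```text
pics
top [[-0.02, 0.98, -0.18, 0.33], [-1.0, -0.02, -0.01, -0.04], [-0.01, 0.18, 0.98, 1.16], [0.0, 0.0, 0.0, 1.0]]
obj_tiny_mid 0.63 [258. 239.] [0.44  0.107 0.018]
obj_short_mid 0.53 [190. 246.] [0.427 0.261 0.025]
obj_medium_mid 0.76 [420. 242.] [ 0.426 -0.266  0.032]
obj_medium_mid 0.51 [453. 235.] [ 0.44  -0.343  0.032]
obj_long_mid 0.53 [343. 224.] [ 0.47  -0.09   0.039]
obj_long_mid 0.33 [349. 161.] [ 0.619 -0.109  0.039]
pad_a 0.84 [349. 159.] [ 0.628 -0.11   0.015]
pad_a 0.69 [245. 170.] [0.608 0.139 0.015]
pad_a 0.66 [280. 165.] [0.619 0.055 0.015]
flask_mid 0.88 [305. 230.] [ 0.46  -0.002  0.012]
side [[-0.97, 0.16, -0.21, 0.35], [-0.26, -0.6, 0.76, 0.68], [-0.01, 0.79, 0.62, 0.63], [0.0, 0.0, 0.0, 1.0]]
obj_tiny_mid 0.62 [346. 270.] [0.448 0.116 0.018]
obj_short_mid 0.72 [335. 336.] [0.434 0.272 0.025]
obj_medium_mid 0.82 [381. 161.] [ 0.436 -0.267  0.032]
obj_medium_mid 0.65 [384. 142.] [ 0.441 -0.368  0.032]
obj_long_mid 0.69 [354. 200.] [ 0.471 -0.079  0.039]
pad_a 0.72 [281. 211.] [ 0.629 -0.029  0.015]
pad_a 0.62 [264. 264.] [0.608 0.139 0.015]
pad_a 0.52 [290. 189.] [ 0.635 -0.114  0.015]
pad_a 0.15 [381. 161.] [ 0.439 -0.296  0.015]
post 0.7 [249. 288.] [0.607 0.217 0.03 ]
flask_mid 0.72 [352. 233.] [0.458 0.003 0.012]
flask_mid 0.43 [289. 188.] [ 0.641 -0.121  0.012]
flask_mid 0.36 [334. 334.] [0.437 0.26  0.012]
[0.20285029 0.51120124 0.23133321] [[-0.929  0.369 -0.   ]
 [ 0.369  0.929 -0.   ]
 [ 0.    -0.    -1.   ]]
```

View pics/top.png

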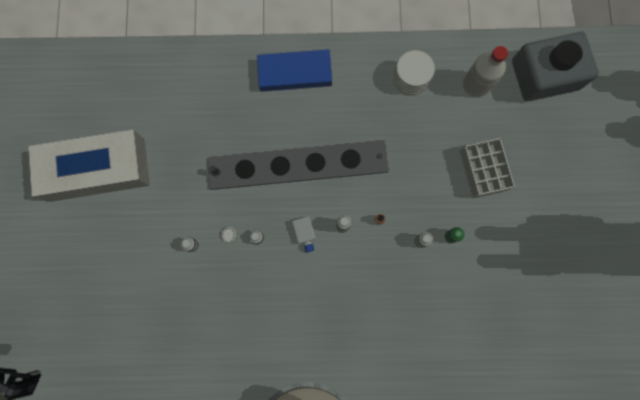

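View pics/side.png

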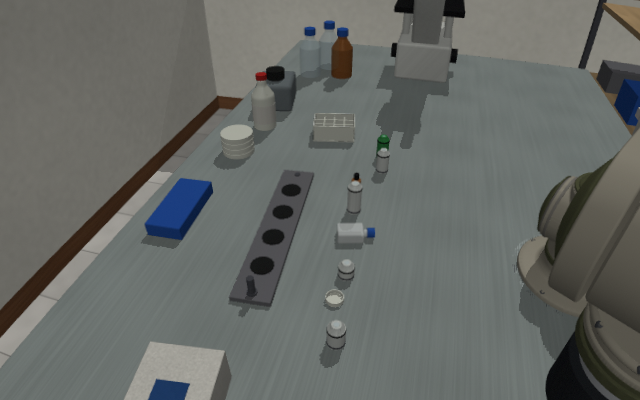

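Top view: post at (215,171), so the +y end of the rail is the "short" end; pads at (245,170), (280,165), (315,162) and (350,159). For medium there are two candidates: bare metal at (425,240) and a green one at (456,235). Bare metal fits. The others are short (188,244), tiny (256,237), long (343,224), dish (229,235) and amber vial (380,218). I'll confirm these in one enlarged crop.

```bash
python3 - <<'E'
from h import *
p=optics.get_image("top")
c=p["color"][130:270,160:480,::-1]; cv2.imwrite("pics/crop.png",cv2.resize(c,None,fx=2.5,fy=2.5,interpolation=3))
g=p["color"].max(2)
P=[]
for u,v in [(245,170),(280,165),(315,162),(350,159)]:
    w=g[v-14:v+15,u-14:u+15]; m=(w<48).astype(np.uint8)
    n,l,s,ce=cv2.connectedComponentsWithStats(m);i=1+s[1:,4].argmax()
    uv=ce[i]+[u-14,v-14];X=at_z(p,uv,.015);P.append(X);print(uv,s[i,4],X.round(4))
P=np.array(P);print(np.linalg.norm(np.diff(P,axis=0),axis=1))
E
```

```text
[244.57651246 168.94661922] 281 [0.6092 0.1393 0.015 ]
[279.84341637 165.49466192] 281 [0.6161 0.0549 0.015 ]
[315.         161.96466431] 283 [ 0.6232 -0.0294  0.015 ]
[350.14285714 158.56043956] 273 [ 0.6299 -0.1138  0.015 ]
[0.08471453 0.08461723 0.08463105]
```

View pics/crop.png

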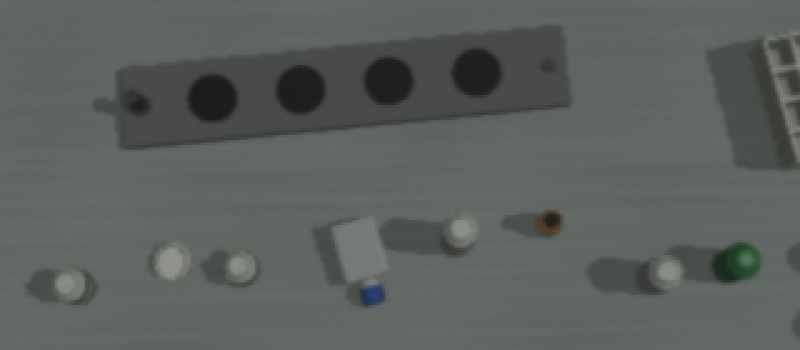

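Medium is the bare-metal one at crop (665,272). The green one at (743,260) stays put. Next I turn the tool so the fingers close across the row, and compute the lens-top positions.

```bash
python3 -m crank '[8.5,0,0,0,0.12,8.5,0,0,0,0.12,8.5,0,0,0,0.12,8.5,0,0,0,0.12,8.5,0,0,0,0.12,8.5,0,0,0,0.12,8.5,0,0,0,0.12,8.5,0,0,0,0.12]' 30
python3 -m crank '[8.5,0,0,0,0.12,8.5,0,0,0,0.03,8.5,0,0,0,0,8.5,0,0,0,0,8.5,0,0,0,0,8.5,0,0,0,0,8.5,0,0,0,0,8.5,0,0,0,0]'
cat >> h.py <<'E'
def go(x,y,z):
    s=env.observe();d=np.array(s["tool_rot"]).T@(np.array([x,y,z])-s["position"]);return (d*100).round(2)
E
python3 - <<'E'
from h import *
p=optics.get_image("top");g=p["color"].min(2)
for n,(u,v),z in [("short",(187.2,243.6),.05),("tiny",(255.6,236.4),.036),("long",(344.4,222),.078),("medium",(426.8,238),.064)]:
    a,b=int(u)-9,int(v)-9;w=g[b:b+19,a:a+19];m=(w>w.max()-28).astype(np.uint8)
    k,l,s,ce=cv2.connectedComponentsWithStats(m);i=1+s[1:,4].argmax();uv=ce[i]+[a,b]
    print(n,uv.round(1),s[i,4],at_z(p,(u,v),z).round(3),at_z(p,uv,z).round(3))
s=env.observe();print(s["position"],np.round(s["tool_rot"],3)[:2,:2],s["q"],go(.43,.262,.2))
E
```

```text
time_s: 1.52
position: [0.2029, 0.5112, 0.2313]
tool_rot: [[-0.225, 0.974, -0.0], [0.974, 0.225, -0.0], [-0.0, -0.0, -1.0]]
ft_force: [0.5, -0.3, 0.8]
grip_width: 0.0853
gripper_force: 0.0
time_s: 2.18
position: [0.2029, 0.5112, 0.2313]
tool_rot: [[-0.083, 0.997, -0.0], [0.997, 0.083, -0.0], [-0.0, -0.0, -1.0]]
ft_force: [-0.5, 0.0, 0.4]
grip_width: 0.085
gripper_force: 0.0
short [187.9 243.3] 97 [0.43  0.262 0.05 ] [0.431 0.26  0.05 ]
tiny [256.6 236. ] 81 [0.445 0.109 0.036] [0.446 0.107 0.036]
long [345.7 221.2] 80 [ 0.469 -0.093  0.078] [ 0.471 -0.096  0.078]
medium [427.5 238.5] 73 [ 0.432 -0.275  0.064] [ 0.431 -0.277  0.064]
[0.20289025 0.51119533 0.23131143] [[-0.083  0.997]
 [ 0.997  0.083]] [ 5.60168282e+01  2.18073436e+01  7.43364983e+01 -1.03824953e-03
  8.38556421e+01  5.12483978e+01] [-26.72  20.56   3.13]
```

```bash
python3 -m crank '[8.5,-3,2.3,0.3,0,8.5,-3,2.3,0.3,0,8.5,-3,2.3,0.3,0,8.5,-3,2.3,0.3,0,8.5,-3,2.3,0.3,0,8.5,-3,2.3,0.3,0,8.5,-3,2.3,0.3,0,8.5,-3,2.3,0.3,0]' >/dev/null
python3 -m crank '[8.5,-1.4,1.1,0.3,0,8.5,-1.3,1.1,0.3,0,8.5,0,0,0,0,8.5,0,0,0,0,8.5,0,0,0,0,8.5,0,0,0,0,8.5,0,0,0,0,8.5,0,0,0,0]'
python3 - <<'E'
from h import *
p=optics.get_image("wrist");save(p,"w1.png");print(np.round(p["pose"],3))
for d in spotter.look_for(p,"obj_short_mid")[:4]:
    uv=np.array(d["at"])*[640,400];print(d["score"],uv,at_z(p,uv,.025),at_z(p,uv,.05))
print(proj(p,[.431,.261,.05]),proj(p,[.431,.261,0]),go(.431,.261,.2))
E
```

```text
time_s: 3.57
position: [0.4298, 0.2628, 0.2015]
tool_rot: [[-0.084, 0.996, 0.0], [0.996, 0.084, 0.0], [0.0, 0.0, -1.0]]
ft_force: [-0.1, -0.9, -0.2]
grip_width: 0.0849
gripper_force: 0.0
[[ 0.996 -0.081 -0.024  0.424]
 [ 0.084  0.958  0.273  0.331]
 [ 0.001 -0.274  0.962  0.344]
 [ 0.     0.     0.     1.   ]]
0.77 [331.072 171.52 ] [0.43524196 0.2654764  0.025     ] [0.4343767  0.27063314 0.05      ]
0.55 [329.728 294.32 ] [0.44677542 0.11880129 0.025     ] [0.44500752 0.13543718 0.05      ]
[326.71376016 180.95990342] [326.5920696  170.55041987] [-0.16  0.08  0.14]
```

View pics/w1.png

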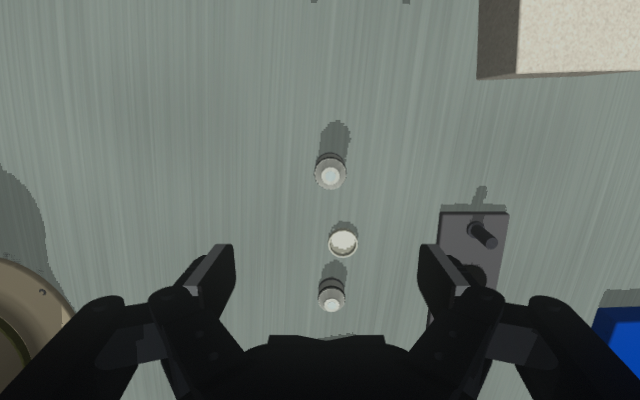

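Wrist view: short's lens top at (331,175), dish at (343,241), tiny's lens top at (332,304); the post is at the right.

```bash
python3 - <<'E'
from h import *
p=optics.get_image("wrist")
print(at_z(p,(331,175.5),.05),at_z(p,(331.5,305),.036))
g=p["color"].min(2)
for (u,v),z in [((331,175),.05),((332,305),.036)]:
    w=g[v-12:v+13,u-12:u+13];m=(w>w.max()-30).astype(np.uint8)
    k,l,s,ce=cv2.connectedComponentsWithStats(m);i=1+s[1:,4].argmax();uv=ce[i]+[u-12,v-12]
    print(uv,s[i],at_z(p,uv,z))
q=optics.get_image("side");c=q["color"][245:355,300:380,::-1];cv2.imwrite("pics/s2.png",cv2.resize(c,None,fx=5,fy=5,interpolation=3))
print([proj(q,X) for X in ([.431,.261,.05],[.4345,.266,.05],[.446,.108,.036])])
E
```

```text
[0.43481385 0.26652554 0.05      ] [0.44937506 0.11191054 0.036     ]
[329.8627451  175.78823529] [  2   4  19  19 255] [0.43374724 0.26615057 0.05      ]
[331.29139073 304.96688742] [  4   6  15  13 151] [0.44913187 0.11193523 0.036     ]
[array([338.06337265, 321.79311475]), array([335.27891329, 323.79798824]), array([347.89899745, 260.80690761])]
```

View pics/s2.png

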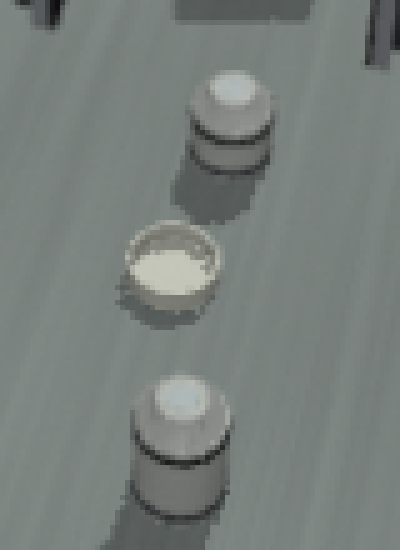

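```bash
python3 -m crank '[8.5,0.28,0.45,1.5,0,8.5,0,0,3,0,8.5,0,0,3,0,8.5,0,0,3,0,8.5,0,0,3,0,8.5,0,0,2,0,8.5,0,0,2,0,8.5,0,0,1,0]'
python3 -m crank '[8.5,0,0,0.5,0,8.5,0,0,0.5,0,3,0,0,0,0,2.5,0,0,0,0,2.5,0,0,0,0,2.5,0,0,0,0,2.5,0,0,0,0,2.5,0,0,0,0]' 30
python3 -m crank '[2.5,0,0,0,0,2.5,0,0,0,0,2.5,0,0,0,0,2.5,0,0,0,0,2.5,0,0,0,0,2.5,0,0,0,0,2.5,0,0,0,0,2.5,0,0,0,0]'
```

```text
time_s: 4.43
position: [0.4337, 0.2651, 0.0142]
tool_rot: [[-0.083, 0.997, -0.003], [0.997, 0.083, -0.001], [-0.001, -0.003, -1.0]]
ft_force: [-0.0, 0.5, 0.7]
grip_width: 0.0849
gripper_force: 0.0
time_s: 5.1
position: [0.4348, 0.2655, 0.007]
tool_rot: [[-0.083, 0.997, 0.001], [0.997, 0.083, 0.0], [0.0, 0.001, -1.0]]
ft_force: [-0.8, -0.6, 6.8]
grip_width: 0.0315
gripper_force: 29.5
time_s: 5.77
position: [0.4348, 0.2654, 0.007]
tool_rot: [[-0.083, 0.997, 0.001], [0.997, 0.083, 0.0], [0.0, 0.001, -1.0]]
ft_force: [-1.4, 0.2, 6.8]
grip_width: 0.0312
gripper_force: 29.5
```

```bash
python3 -m crank '[2.5,0,0,-1,0,2.5,0,0,-2.5,0,2.5,0,0,-2.5,0,2.5,0,0,-2.5,0,2.5,0,0,-2.5,0,2.5,0,0,-2.5,0,2.5,0,0,-2.5,0,2.5,0,0,-2.5,0]'
python3 -m crank '[2.5,-2,1.45,0,0,2.5,-3.2,2.3,0,0,2.5,-3.3,2.4,0,0,2.5,-3.3,2.4,0,0,2.5,-3.3,2.4,0,0,2.5,-3.3,2.4,0,0,2.5,-2.7,2,0,0,2.5,-1.4,1,0,0]'
python3 -m crank '[2.5,0,0,0,0,2.5,0,0,0,0,2.5,0,0,0,0,2.5,0,0,0,0,2.5,0,0,0,0,2.5,0,0,0,0,2.5,0,0,0,0,2.5,0,0,0,0]'
python3 - <<'E'
from h import *
p=optics.get_image("wrist");save(p,"w2.png")
for X in [(.6092,.1393,.015),(.6161,.0549,.015),(.6232,-.0294,.015)]: print(proj(p,X).round(1))
for d in spotter.look_for(p,"pad_a")[:4]:
    uv=np.array(d["at"])*[640,400];print(d["score"],uv.round(1),at_z(p,uv,.015))
E
```

```text
time_s: 6.43
position: [0.4341, 0.2652, 0.1933]
tool_rot: [[-0.083, 0.997, 0.0], [0.997, 0.083, 0.0], [0.0, 0.0, -1.0]]
ft_force: [0.4, 0.6, -1.2]
grip_width: 0.031
gripper_force: 29.9
time_s: 7.1
position: [0.6179, 0.0512, 0.1914]
tool_rot: [[-0.08, 0.997, 0.0], [0.997, 0.08, -0.001], [-0.001, 0.0, -1.0]]
ft_force: [-0.8, 0.4, -0.5]
grip_width: 0.0313
gripper_force: 30.0
time_s: 7.77
position: [0.616, 0.055, 0.1914]
tool_rot: [[-0.083, 0.997, 0.0], [0.997, 0.083, -0.0], [-0.0, 0.0, -1.0]]
ft_force: [-0.3, 0.3, -0.8]
grip_width: 0.0309
gripper_force: 30.0
[326.   88.8]
[325.8 173.7]
[325.8 247.8]
0.76 [330.4 172.5] [0.62071894 0.05657741 0.015     ]
0.69 [325.1  84.8] [0.60803672 0.14293542 0.015     ]
0.6 [330.  321.2] [ 0.63640612 -0.1267081   0.015     ]
```

View pics/w2.png

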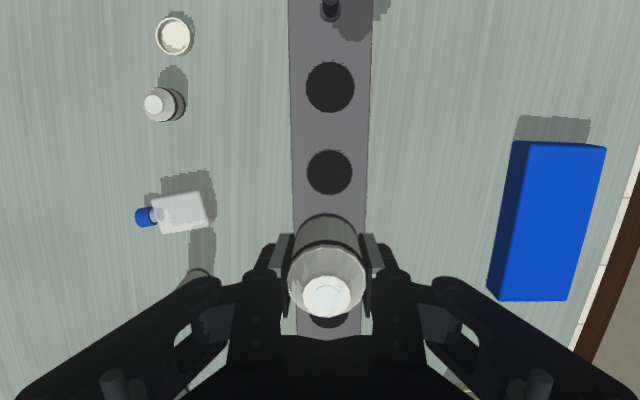

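```bash
python3 -m crank '[2.5,0.12,0.41,1.5,0,2.5,0,0,2.5,0,2.5,0,0,2.5,0,2.5,0,0,2.5,0,2.5,0,0,2.5,0,2.5,0,0,2,0,2.5,0,0,1.5,0,2.5,0,0,1,0]'
python3 -m crank '[2.5,0,0,0.4,0,2.5,0,0,0.2,0,2.5,0,0,0.1,0,2.5,0,0,0.1,0,2.5,0,0,0,0,2.5,0,0,0,0,2.5,0,0,0,0,2.5,0,0,0,0]'
```

```text
time_s: 8.53
position: [0.6195, 0.0562, 0.0295]
tool_rot: [[-0.083, 0.997, -0.002], [0.997, 0.083, 0.0], [0.0, -0.002, -1.0]]
ft_force: [0.2, 0.6, -1.1]
grip_width: 0.0311
gripper_force: 30.0
time_s: 9.2
position: [0.6202, 0.0562, 0.0236]
tool_rot: [[-0.083, 0.997, 0.001], [0.997, 0.083, -0.0], [-0.0, 0.001, -1.0]]
ft_force: [-0.4, -0.8, -1.1]
grip_width: 0.0313
gripper_force: 30.0
```

```bash
python3 -m crank '[2.5,0,0,0.07,0,2.5,0,0,0.06,0,2.5,0,0,0,0,2.5,0,0,0,0,2.5,0,0,0,0,2.5,0,0,0,0,2.5,0,0,0,0,2.5,0,0,0,0]'
python3 -m crank '[3.6,0,0,0,0,4,0,0,0,0,5,0,0,0,0,6,0,0,0,0,7,0,0,0,0,8.5,0,0,0,0,8.5,0,0,0,0,8.5,0,0,0,0]'
python3 -m crank '[8.5,0,0,-1,0,8.5,0,0,-2,0,8.5,0,0,-2.5,0,8.5,0,0,-2.5,0,8.5,0,0,-2.5,0,8.5,0,0,-2.5,0,8.5,0,0,-2.5,0,8.5,0,0,-2,0]'
python3 - <<'E'
from h import *
print(go(.449,.112,.2))
E
```

```text
time_s: 9.87
position: [0.6202, 0.0562, 0.022]
tool_rot: [[-0.083, 0.997, 0.0], [0.997, 0.083, -0.0], [-0.0, 0.0, -1.0]]
ft_force: [-0.4, 0.0, 0.3]
grip_width: 0.0311
gripper_force: 30.1
time_s: 10.53
position: [0.6201, 0.0562, 0.022]
tool_rot: [[-0.083, 0.997, 0.0], [0.997, 0.083, -0.0], [-0.0, 0.0, -1.0]]
ft_force: [0.4, -0.5, 0.5]
grip_width: 0.0851
gripper_force: 0.0
time_s: 11.2
position: [0.6202, 0.0563, 0.2001]
tool_rot: [[-0.083, 0.997, 0.003], [0.997, 0.083, -0.0], [-0.0, 0.003, -1.0]]
ft_force: [0.1, -0.2, -0.3]
grip_width: 0.0846
gripper_force: 0.0
[  6.98 -16.6   -0.03]
```

```bash
python3 -m crank '[8.5,0.87,-2.07,0,0,8.5,0.87,-2.07,0,0,8.5,0.87,-2.07,0,0,8.5,0.87,-2.07,0,0,8.5,0.87,-2.07,0,0,8.5,0.87,-2.07,0,0,8.5,0.88,-2.08,0,0,8.5,0.88,-2.1,0,0]'
python3 -m crank '[8.5,0,0,0,0,8.5,0,0,0,0,8.5,0,0,0,0,8.5,0,0,0,0,8.5,0,0,0,0,8.5,0,0,0,0,8.5,0,0,0,0,8.5,0,0,0,0]'
python3 - <<'E'
from h import *
p=optics.get_image("wrist");save(p,"w3.png")
g=p["color"].min(2)
u,v=proj(p,[.449,.112,.036]).round().astype(int);print(u,v)
w=g[v-14:v+15,u-14:u+15];m=(w>w.max()-30).astype(np.uint8)
k,l,s,ce=cv2.connectedComponentsWithStats(m);i=1+s[1:,4].argmax();uv=ce[i]+[u-14,v-14]
X=at_z(p,uv,.036);print(uv,s[i],X,go(X[0],X[1],.004),proj(p,[.62,.0565,.065]))
E
```

```text
time_s: 11.87
position: [0.4478, 0.1123, 0.1978]
tool_rot: [[-0.083, 0.997, 0.001], [0.997, 0.083, 0.0], [-0.0, 0.001, -1.0]]
ft_force: [0.2, 0.4, 0.3]
grip_width: 0.085
gripper_force: 0.0
time_s: 12.53
position: [0.4491, 0.1119, 0.1969]
tool_rot: [[-0.083, 0.997, -0.0], [0.997, 0.083, -0.0], [0.0, -0.0, -1.0]]
ft_force: [0.4, -0.7, 0.3]
grip_width: 0.085
gripper_force: 0.0
326 177
[325.79661017 176.71610169] [  6   6  17  17 236] [0.44909737 0.11212509 0.036     ] [2.000e-02 1.000e-02 1.929e+01] [493.91174682 252.55759905]
```

View pics/w3.png

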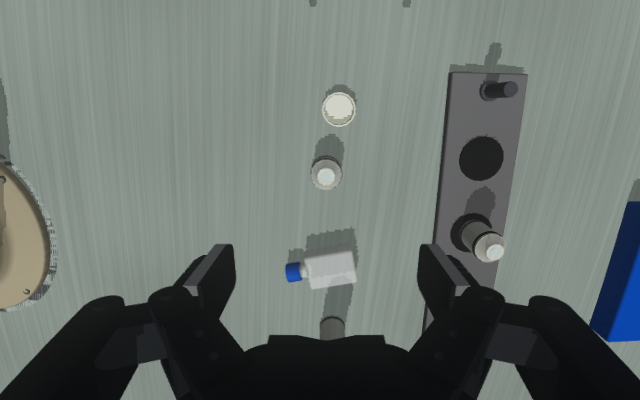

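Short stands on pad 2 at (490,250), and tiny is at (326,176), dead centre for the grasp. Now tiny.

```bash
python3 -m crank '[8.5,0,0,1.5,0,8.5,0,0,3,0,8.5,0,0,3,0,8.5,0,0,3,0,8.5,0,0,3,0,8.5,0,0,2,0,8.5,0,0,1.8,0,8.5,0,0,1,0]'
python3 -m crank '[8.5,0,0,0.5,0,8.5,0,0,0.4,0,3,0,0,0,0,2.5,0,0,0,0,2.5,0,0,0,0,2.5,0,0,0,0,2.5,0,0,0,0,2.5,0,0,0,0]' 30
python3 -m crank '[2.5,0,0,0,0,2.5,0,0,0,0,2.5,0,0,0,0,2.5,0,0,0,0,2.5,0,0,-1,0,2.5,0,0,-2,0,2.5,0,0,-2,0,2.5,0,0,-2,0]'
python3 - <<'E'
from h import *
print(go(.613,.141,.17))
E
```

```text
time_s: 13.25
position: [0.4483, 0.112, 0.0122]
tool_rot: [[-0.083, 0.997, -0.003], [0.997, 0.083, 0.0], [0.0, -0.003, -1.0]]
ft_force: [-0.2, 0.2, 0.8]
grip_width: 0.0852
gripper_force: 0.0
time_s: 13.92
position: [0.4492, 0.112, 0.0057]
tool_rot: [[-0.083, 0.997, 0.001], [0.997, 0.083, -0.0], [-0.0, 0.001, -1.0]]
ft_force: [-0.8, 0.2, 5.8]
grip_width: 0.0311
gripper_force: 29.3
time_s: 14.58
position: [0.4487, 0.112, 0.076]
tool_rot: [[-0.083, 0.997, -0.0], [0.997, 0.083, -0.0], [0.0, -0.0, -1.0]]
ft_force: [-0.1, 0.5, -0.8]
grip_width: 0.0308
gripper_force: 29.9
[ 1.52 16.61 -9.41]
```

```bash
python3 -m crank '[2.5,0,0,-2,0,2.5,0,0,-2,0,2.5,0.25,2.7,-0.4,0,2.5,0.25,2.8,0,0,2.5,0.25,2.8,0,0,2.5,0.25,2.8,0,0,2.5,0.25,2.8,0,0,2.5,0.27,2.7,0,0]'
python3 -m crank '[2.5,0,0,0,0,2.5,0,0,0,0,2.5,0,0,1,0,2.5,0,0,2,0,2.5,0,0,2,0,2.5,0,0,2,0,2.5,0,0,1,0,2.5,0,0,0.8,0]'
python3 -m crank '[2.5,0,0,0,0,2.5,0,0,0,0,2.5,0,0,0.5,0,2.5,0,0,0.2,0,2.5,0,0,0,0,2.5,0,0,0,0,2.5,0,0,0,0,2.5,0,0,0,0]'
python3 - <<'E'
from h import *
print(go(.613,.141,.0205))
E
```

```text
time_s: 15.25
position: [0.6142, 0.1412, 0.1191]
tool_rot: [[-0.083, 0.997, -0.0], [0.997, 0.083, -0.0], [-0.0, -0.0, -1.0]]
ft_force: [0.3, -0.1, -0.8]
grip_width: 0.0308
gripper_force: 30.0
time_s: 15.92
position: [0.6118, 0.1408, 0.0298]
tool_rot: [[-0.083, 0.997, -0.002], [0.997, 0.083, -0.0], [0.0, -0.002, -1.0]]
ft_force: [0.6, 0.2, -0.2]
grip_width: 0.0307
gripper_force: 30.1
time_s: 16.58
position: [0.6132, 0.1409, 0.0243]
tool_rot: [[-0.083, 0.997, 0.0], [0.997, 0.083, 0.0], [-0.0, 0.0, -1.0]]
ft_force: [-1.1, 0.0, -0.6]
grip_width: 0.0307
gripper_force: 30.1
[ 0.01 -0.02  0.38]
```

```bash
python3 -m crank '[2.5,0,0,0.2,0,2.5,0,0,0.15,0,2.5,0,0,0,0,2.5,0,0,0,0,2.5,0,0,0,0,2.5,0,0,0,0,2.5,0,0,0,0,2.5,0,0,0,0]'
python3 -m crank '[3.6,0,0,0,0,4,0,0,0,0,5,0,0,0,0,6,0,0,0,0,7,0,0,0,0,8.5,0,0,0,0,8.5,0,0,0,0,8.5,0,0,0,0]'
python3 -m crank '[8.5,0,0,-1,0,8.5,0,0,-2,0,8.5,0,0,-2.5,0,8.5,0,0,-2.5,0,8.5,0,0,-2.5,0,8.5,0,0,-2.5,0,8.5,0,0,-2.5,0,8.5,0,0,-2.5,0]'
python3 - <<'E'
from h import *
print(go(.473,-.09,.21))
E
```

```text
time_s: 17.25
position: [0.6132, 0.1409, 0.0207]
tool_rot: [[-0.083, 0.997, 0.0], [0.997, 0.083, -0.0], [-0.0, 0.0, -1.0]]
ft_force: [-0.8, -0.2, 4.1]
grip_width: 0.0308
gripper_force: 30.5
time_s: 17.92
position: [0.6131, 0.1409, 0.0205]
tool_rot: [[-0.083, 0.997, -0.0], [0.997, 0.083, -0.0], [-0.0, -0.0, -1.0]]
ft_force: [1.4, -0.5, -0.0]
grip_width: 0.0851
gripper_force: 0.0
time_s: 18.58
position: [0.6128, 0.141, 0.2028]
tool_rot: [[-0.083, 0.997, 0.001], [0.997, 0.083, 0.0], [-0.0, 0.001, -1.0]]
ft_force: [0.0, 0.0, -0.8]
grip_width: 0.0847
gripper_force: 0.0
[-21.86 -15.85  -0.73]
```

```bash
python3 -m crank '[8.5,-2.7,-2,-0.1,0,8.5,-2.7,-2,-0.1,0,8.5,-2.7,-2,-0.1,0,8.5,-2.7,-2,-0.1,0,8.5,-2.8,-2,-0.1,0,8.5,-2.8,-2,-0.1,0,8.5,-2.8,-2,0,0,8.5,-2.7,-1.9,0,0]'
python3 -m crank '[8.5,0,0,0,0,8.5,0,0,0,0,8.5,0,0,0,0,8.5,0,0,0,0,8.5,0,0,0,0,8.5,0,0,0,0,8.5,0,0,0,0,8.5,0,0,0,0]'
python3 - <<'E'
from h import *
p=optics.get_image("wrist");save(p,"w4.png")
g=p["color"].min(2)
u,v=proj(p,[.473,-.09,.078]).round().astype(int);print(u,v)
w=g[v-16:v+17,u-16:u+17];m=(w>w.max()-30).astype(np.uint8)
k,l,s,ce=cv2.connectedComponentsWithStats(m);i=1+s[1:,4].argmax();uv=ce[i]+[u-16,v-16]
X=at_z(p,uv,.078);print(uv,s[i],X,go(X[0],X[1],.018))
E
```

```text
time_s: 19.25
position: [0.4716, -0.0917, 0.2075]
tool_rot: [[-0.083, 0.997, 0.001], [0.997, 0.083, -0.001], [-0.001, 0.001, -1.0]]
ft_force: [0.9, -0.6, 0.4]
grip_width: 0.0852
gripper_force: 0.0
time_s: 19.92
position: [0.4729, -0.0901, 0.2065]
tool_rot: [[-0.084, 0.996, -0.0], [0.996, 0.084, 0.0], [0.0, -0.0, -1.0]]
ft_force: [-0.1, 1.1, -1.1]
grip_width: 0.0848
gripper_force: 0.0
326 185
[326.42560554 186.24567474] [  7   8  20  20 289] [ 0.47364802 -0.09127433  0.078     ] [-0.11  0.07 18.85]
```

View pics/w4.png

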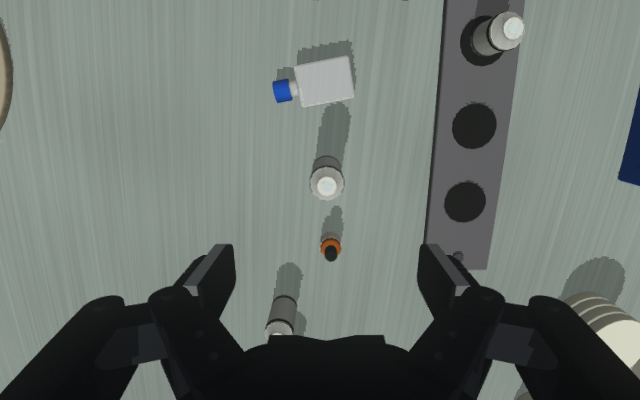

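Long's lens top is at (326,186), with the vial behind it at (330,248) and the free pads at (474,126) and (465,201).

```bash
python3 -m crank '[8.5,-0.11,0.07,1.5,0,8.5,0,0,2.5,0,8.5,0,0,2.5,0,8.5,0,0,3,0,8.5,0,0,3,0,8.5,0,0,2,0,8.5,0,0,1.8,0,8.5,0,0,1,0]'
python3 -m crank '[8.5,0,0,0.5,0,8.5,0,0,0.25,0,3,0,0,0,0,2.5,0,0,0,0,2.5,0,0,0,0,2.5,0,0,0,0,2.5,0,0,0,0,2.5,0,0,0,0]' 35
python3 -m crank '[2.5,0,0,0,0,2.5,0,0,0,0,2.5,0,0,0,0,2.5,0,0,0,0,2.5,0,0,-1,0,2.5,0,0,-2,0,2.5,0,0,-2,0,2.5,0,0,-2,0]'
python3 - <<'E'
from h import *
p=optics.get_image("top")  # advance only
im=cv2.imread("pics/w4.png").max(2)
K=p
w=optics.get_image("wrist")
# pose of w4: same rotation, tool at (.4729,-.0901,.2065)
s=env.observe();T=np.array(w["pose"]);T[:3,3]+=np.array([.4729,-.0901,.2065])-s["position"];w["pose"]=T
for u,v in [(474,126),(465,201)]:
    c=im[v-26:v+27,u-26:u+27];m=(c<50).astype(np.uint8);k,l,st,ce=cv2.connectedComponentsWithStats(m);i=1+st[1:,4].argmax()
    uv=ce[i]+[u-26,v-26];print(uv,st[i],at_z(w,uv,.015))
print(go(.634,-.1125,.12))
E
```

```text
time_s: 20.63
position: [0.4729, -0.0912, 0.0316]
tool_rot: [[-0.083, 0.997, -0.003], [0.997, 0.083, 0.001], [0.001, -0.002, -1.0]]
ft_force: [-0.2, -0.0, -0.7]
grip_width: 0.0848
gripper_force: 0.0
time_s: 21.3
position: [0.4738, -0.0916, 0.0266]
tool_rot: [[-0.083, 0.997, 0.001], [0.997, 0.083, -0.0], [-0.001, 0.001, -1.0]]
ft_force: [-1.0, -0.1, 6.1]
grip_width: 0.0313
gripper_force: 34.4
time_s: 21.97
position: [0.4732, -0.0914, 0.0966]
tool_rot: [[-0.083, 0.997, -0.001], [0.997, 0.083, 0.0], [0.001, -0.001, -1.0]]
ft_force: [0.1, 0.3, -1.4]
grip_width: 0.0313
gripper_force: 34.9
[473.74220779 125.7512987 ] [   4    4   44   45 1540] [ 0.62785631 -0.02860129  0.015     ]
[464.54780564 201.77194357] [   5    7   42   40 1276] [ 0.63504946 -0.11358658  0.015     ]
[-3.37 15.71 -2.09]
```

```bash
python3 -m crank '[2.5,0,0,-2,0,2.5,0,0,-1,0,2.5,-0.6,2.6,0,0,2.5,-0.6,2.7,0,0,2.5,-0.6,2.7,0,0,2.5,-0.6,2.7,0,0,2.5,-0.6,2.6,0,0,2.5,-0.5,2.5,0,0]'
python3 -m crank '[2.5,0,0,0,0,2.5,0,0,0,0,2.5,0,0,1,0,2.5,0,0,1.5,0,2.5,0,0,1.5,0,2.5,0,0,1.5,0,2.5,0,0,1,0,2.5,0,0,0.6,0]'
python3 -m crank '[2.5,0,0,0.2,0,2.5,0,0,0,0,2.5,0,0,0,0,2.5,0,0,0,0,2.5,0,0,0,0,2.5,0,0,0,0,2.5,0,0,0,0,2.5,0,0,0,0]'
python3 - <<'E'
from h import *
print(go(.6345,-.113,.0415))
E
```

```text
time_s: 22.73
position: [0.6348, -0.1134, 0.1241]
tool_rot: [[-0.083, 0.997, -0.002], [0.997, 0.083, 0.001], [0.001, -0.002, -1.0]]
ft_force: [-0.5, 0.1, -2.3]
grip_width: 0.0311
gripper_force: 35.3
time_s: 23.4
position: [0.6325, -0.113, 0.0531]
tool_rot: [[-0.083, 0.997, -0.003], [0.997, 0.083, 0.001], [0.001, -0.003, -1.0]]
ft_force: [-0.6, 0.1, -1.8]
grip_width: 0.0314
gripper_force: 35.6
time_s: 24.07
position: [0.634, -0.1133, 0.0532]
tool_rot: [[-0.083, 0.997, 0.0], [0.997, 0.083, -0.0], [-0.0, 0.0, -1.0]]
ft_force: [-0.0, 0.4, -2.6]
grip_width: 0.0313
gripper_force: 35.6
[0.03 0.06 1.17]
```

```bash
python3 -m crank '[2.5,0,0,0.4,0,2.5,0,0,0.4,0,2.5,0,0,0.2,0,2.5,0,0,0.12,0,2.5,0,0,0,0,2.5,0,0,0,0,2.5,0,0,0,0,2.5,0,0,0,0]'
python3 -m crank '[3.6,0,0,0,0,4,0,0,0,0,5,0,0,0,0,6,0,0,0,0,7,0,0,0,0,8.5,0,0,0,0,8.5,0,0,0,0,8.5,0,0,0,0]'
python3 -m crank '[8.5,0,0,-1,0,8.5,0,0,-2,0,8.5,0,0,-2.5,0,8.5,0,0,-2.5,0,8.5,0,0,-2.5,0,8.5,0,0,-2.5,0,8.5,0,0,-2,0,8.5,0,0,-1.5,0]'
python3 - <<'E'
from h import *
print(go(.434,-.272,.2))
E
```

```text
time_s: 24.73
position: [0.6339, -0.1133, 0.0418]
tool_rot: [[-0.083, 0.997, -0.0], [0.997, 0.083, 0.0], [0.0, -0.0, -1.0]]
ft_force: [-0.1, -0.7, -1.0]
grip_width: 0.0311
gripper_force: 35.8
time_s: 25.4
position: [0.6339, -0.1133, 0.0418]
tool_rot: [[-0.083, 0.997, 0.0], [0.997, 0.083, 0.0], [0.0, 0.0, -1.0]]
ft_force: [-0.3, -0.3, -0.1]
grip_width: 0.0852
gripper_force: 0.0
time_s: 26.07
position: [0.6341, -0.1134, 0.2101]
tool_rot: [[-0.083, 0.997, 0.003], [0.997, 0.083, -0.001], [-0.001, 0.003, -1.0]]
ft_force: [-0.3, 0.5, -0.0]
grip_width: 0.0851
gripper_force: 0.0
[-14.15 -21.26   0.96]
```

```bash
python3 -m crank '[8.5,-1.8,-2.6,0.1,0,8.5,-1.8,-2.7,0.1,0,8.5,-1.8,-2.7,0.1,0,8.5,-1.8,-2.7,0.1,0,8.5,-1.8,-2.7,0.1,0,8.5,-1.8,-2.7,0.1,0,8.5,-1.8,-2.7,0,0,8.5,-1.6,-2.5,0,0]'
python3 -m crank '[8.5,0,0,0,0,8.5,0,0,0,0,8.5,0,0,0,0,8.5,0,0,0,0,8.5,0,0,0,0,8.5,0,0,0,0,8.5,0,0,0,0,8.5,0,0,0,0]'
python3 - <<'E'
from h import *
p=optics.get_image("wrist");save(p,"w5.png")
g=p["color"].min(2)
u,v=proj(p,[.434,-.272,.064]).round().astype(int);print(u,v)
w=g[v-16:v+17,u-16:u+17];m=(w>w.max()-30).astype(np.uint8)
k,l,s,ce=cv2.connectedComponentsWithStats(m);i=1+s[1:,4].argmax();uv=ce[i]+[u-16,v-16]
X=at_z(p,uv,.064);print(uv,s[i],X,go(X[0],X[1],.016))
E
```

```text
time_s: 26.73
position: [0.4319, -0.2733, 0.2017]
tool_rot: [[-0.083, 0.997, 0.001], [0.997, 0.083, -0.001], [-0.001, 0.0, -1.0]]
ft_force: [-0.1, -0.2, -0.0]
grip_width: 0.0848
gripper_force: 0.0
time_s: 27.4
position: [0.4337, -0.2722, 0.2008]
tool_rot: [[-0.084, 0.997, -0.0], [0.997, 0.084, 0.0], [0.0, -0.0, -1.0]]
ft_force: [-0.1, 0.3, 0.6]
grip_width: 0.0851
gripper_force: 0.0
326 183
[325.95714286 184.9       ] [  7   9  19  19 280] [ 0.43406825 -0.27424964  0.064     ] [-0.2   0.03 18.48]
```

View pics/w5.png

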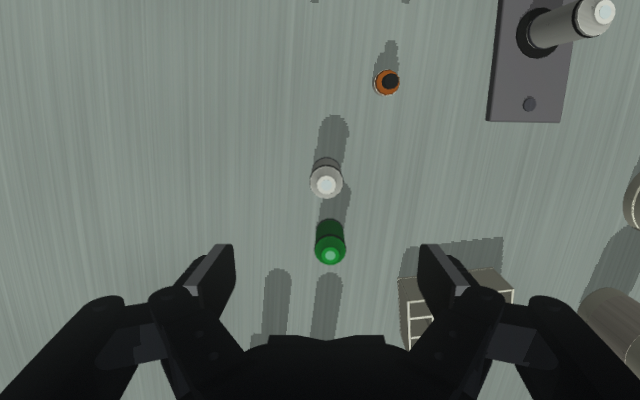

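The bare-metal medium is under the tool at (326,185). The green look-alike at (330,255) is about 75 mm behind it and clear of the fingers.

```bash
python3 -m crank '[8.5,-0.2,0.03,1.5,0,8.5,0,0,2.5,0,8.5,0,0,2.5,0,8.5,0,0,3,0,8.5,0,0,3,0,8.5,0,0,2,0,8.5,0,0,1.8,0,8.5,0,0,1,0]'
python3 -m crank '[8.5,0,0,0.5,0,8.5,0,0,0.3,0,3,0,0,0,0,2.5,0,0,0,0,2.5,0,0,0,0,2.5,0,0,0,0,2.5,0,0,0,0,2.5,0,0,0,0]' 35
python3 -m crank '[2.5,0,0,0,0,2.5,0,0,0,0,2.5,0,0,-1,0,2.5,0,0,-2,0,2.5,0,0,-3,0,2.5,0,0,-3,0,2.5,0,0,-3,0,2.5,0,0,-2.5,0]'
python3 - <<'E'
from h import *
print(go(.6275,-.0285,.165))
E
```

```text
time_s: 28.12
position: [0.4334, -0.2739, 0.0258]
tool_rot: [[-0.083, 0.997, -0.002], [0.997, 0.083, 0.002], [0.002, -0.002, -1.0]]
ft_force: [-0.1, 0.4, -0.1]
grip_width: 0.0852
gripper_force: 0.0
time_s: 28.78
position: [0.4341, -0.2747, 0.0205]
tool_rot: [[-0.083, 0.997, 0.001], [0.997, 0.083, -0.001], [-0.001, 0.001, -1.0]]
ft_force: [-1.5, 0.9, 6.4]
grip_width: 0.031
gripper_force: 34.4
time_s: 29.45
position: [0.4338, -0.2743, 0.1675]
tool_rot: [[-0.083, 0.997, 0.001], [0.997, 0.083, -0.001], [-0.001, 0.001, -1.0]]
ft_force: [0.7, 0.0, -1.5]
grip_width: 0.0311
gripper_force: 34.9
[22.89 21.34  0.25]
```

```bash
python3 -m crank '[2.5,2,1.8,0,0,2.5,2.6,2.4,0,0,2.5,2.6,2.4,0,0,2.5,2.6,2.4,0,0,2.5,2.6,2.4,0,0,2.5,2.6,2.5,0,0,2.5,2.6,2.5,0,0,2.5,2.6,2.4,0,0]'
python3 -m crank '[2.5,1.7,1.5,0,0,2.5,1,1,0,0,2.5,0,0,0,0,2.5,0,0,0,0,2.5,0,0,0,0,2.5,0,0,0,0,2.5,0,0,0,0,2.5,0,0,0,0]'
python3 - <<'E'
from h import *
print(go(.6275,-.0285,.0355))
E
```

```text
time_s: 30.12
position: [0.6052, -0.0558, 0.1653]
tool_rot: [[-0.083, 0.997, -0.0], [0.997, 0.083, 0.0], [0.0, -0.0, -1.0]]
ft_force: [-0.3, -0.6, -0.5]
grip_width: 0.031
gripper_force: 34.9
time_s: 30.78
position: [0.6269, -0.0293, 0.1651]
tool_rot: [[-0.082, 0.997, 0.0], [0.997, 0.082, -0.0], [-0.0, 0.0, -1.0]]
ft_force: [-0.0, -1.1, -1.2]
grip_width: 0.0312
gripper_force: 35.0
[ 0.08  0.07 12.96]
```

```bash
python3 -m crank '[2.5,0.08,0.07,1,0,2.5,0,0,2,0,2.5,0,0,2,0,2.5,0,0,2,0,2.5,0,0,2,0,2.5,0,0,1.5,0,2.5,0,0,1,0,2.5,0,0,0.5,0]'
python3 -m crank '[2.5,0,0,0.4,0,2.5,0,0,0.3,0,2.5,0,0,0.1,0,2.5,0,0,0.1,0,2.5,0,0,0,0,2.5,0,0,0,0,2.5,0,0,0,0,2.5,0,0,0,0]'
python3 - <<'E'
from h import *
print(go(.6275,-.0285,.0355))
E
```

```text
time_s: 31.45
position: [0.6271, -0.0277, 0.043]
tool_rot: [[-0.083, 0.997, -0.002], [0.997, 0.083, 0.001], [0.001, -0.002, -1.0]]
ft_force: [0.0, 0.5, -1.1]
grip_width: 0.0311
gripper_force: 35.0
time_s: 32.12
position: [0.6279, -0.0277, 0.0361]
tool_rot: [[-0.083, 0.997, 0.0], [0.997, 0.083, -0.0], [-0.0, 0.0, -1.0]]
ft_force: [-0.2, -0.7, -1.3]
grip_width: 0.0313
gripper_force: 35.0
[-0.07 -0.05  0.06]
```

```bash
python3 -m crank '[2.5,0,0,0.06,0,2.5,0,0,0,0,3.6,0,0,0,0,4,0,0,0,0,5,0,0,0,0,6,0,0,0,0,7,0,0,0,0,8.5,0,0,0,0]'
python3 -m crank '[8.5,0,0,0,0,8.5,0,0,0,0,8.5,0,0,-1,0,8.5,0,0,-2,0,8.5,0,0,-3,0,8.5,0,0,-3,0,8.5,0,0,-3,0,8.5,0,0,-3,0]'
python3 -m crank '[8.5,0,-3,0,0,8.5,0,-3,0,0,8.5,0,-3,0,0,8.5,0,-3,0,0,8.5,0,-3,0,0,8.5,0,-2,0,0,8.5,0,0,0,0,8.5,0,0,0,0]'
python3 - <<'E'
from h import *
p=optics.get_image("top");c=p["color"][130:270,160:480,::-1]
q=optics.get_image("side");d=q["color"][150:300,220:420,::-1]
cv2.imwrite("pics/end_top.png",cv2.resize(c,None,fx=2.5,fy=2.5,interpolation=3));cv2.imwrite("pics/end_side.png",cv2.resize(d,None,fx=4,fy=4,interpolation=3))
E
```

```text
time_s: 32.78
position: [0.6278, -0.0277, 0.0352]
tool_rot: [[-0.083, 0.997, -0.0], [0.997, 0.083, 0.0], [0.0, -0.0, -1.0]]
ft_force: [-0.4, 0.0, 0.0]
grip_width: 0.0795
gripper_force: 0.0
time_s: 33.45
position: [0.6276, -0.0277, 0.1876]
tool_rot: [[-0.083, 0.997, 0.001], [0.997, 0.083, -0.0], [-0.0, 0.001, -1.0]]
ft_force: [0.6, -0.5, 0.7]
grip_width: 0.0849
gripper_force: 0.0
time_s: 34.12
position: [0.4582, -0.0419, 0.1863]
tool_rot: [[-0.082, 0.997, 0.002], [0.997, 0.082, -0.001], [-0.001, 0.002, -1.0]]
ft_force: [0.2, -0.1, 0.1]
grip_width: 0.0849
gripper_force: 0.0
```

View pics/end_top.png

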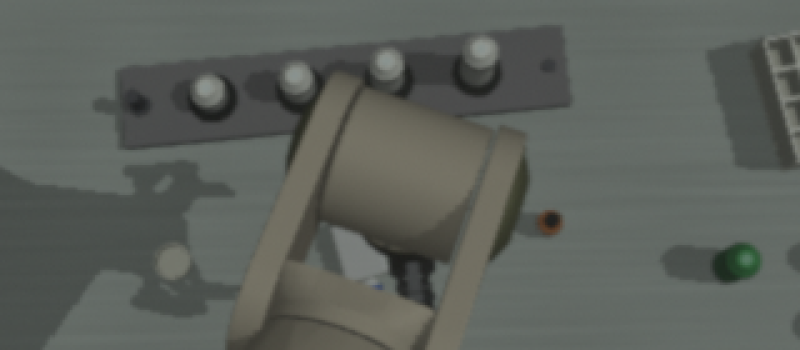

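View pics/end_side.png

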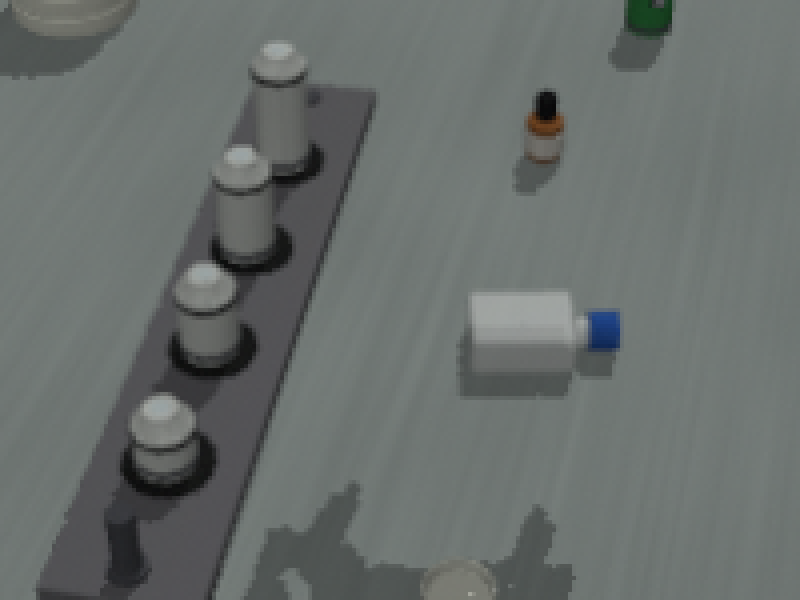

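The side crop shows all four upright and centred on their pads: tiny (165,440), short (207,320), medium (243,210), long (280,110), counted from the post at (125,550). The flask is in its place and the green one is untouched.

```bash
python3 -c "
from rig import env
print(env.close_job())"
```

```text
the job is handed in; nothing more can be done
None
```

I parked all four objectives upright on the rail pads in length order, shortest next to the post, with the flask in its place and the green look-alike untouched, and handed the job in at about 34 s; no verdict came back.

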